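# Refit the rectifier's heat sink in the battery charger

### The job

The workshop's battery charger stands open on the bench: pick up the rectifier with the three widely spaced fins, and lower it onto the charger's fin block so that its fins slide between the block's four upright fins, centred lengthwise, all the way down before you let go. Leave the look-alike rectifier with six closely spaced fins where it is.

Things in the scene. Friction and masses are not known exactly. Their poses are not given: they have to be found in the camera images.
- coarse_block (a point): Rectifier to fit, loose, 0.4 kg, standing on its fins: black block 56 x 36 x 44 mm (x, y, z), gripped across the 36, on a plate 60 x 66 x 8 mm, with 3 fins below, 28 mm apart in y (0, +-28), each 100 mm long (x, jutting 20 mm beyond the plate at both ends), 5 thick, 40 high. Point: centre of the black block, 22 mm above the plate, 70 mm above the fins' lower edges. z up; half a turn fits too.
- fin_block (a point): Fixed block of 4 upright fins in the open charger: 110 mm long (x), 5 thick, 34 high, at y +-14 and +-42, so 3 gaps of 23 mm. Point: its middle, at the gap floor, 14 mm above the bench. Home, the rectifier's fins stand on this floor, its block centre 70 mm above this point. Orange tray round it: x +-75, y -65 to +175, walls 22 high; transformer 63 mm high from y +95.
- fine_block (a point): Look-alike rectifier, loose, to be left alone: same black block, plate and overall size, but six fins 3 mm thick, 12 mm apart in y, which do not fit. Point: centre of its black block, 70 mm above the bench. It stands 140 to 240 mm in y beside the other rectifier, on either side.
Mind the look-alikes: they are no part of the job. Leave any red or turquoise look-alike of the part that bears coarse_block alone.

How it is judged:
By the outcome, as a careful person would: the job done as asked, in the order asked, and still so for the second after the job is handed in, with the robot touching nothing.
It also fails if it takes over 38 s, if anything falls off the work surface, if the arm or the gripper's body presses on something with over 40 N, if the wrist force passes 120 N, or if a joint passes its speed limit or range.

### The arm

A 6-joint arm with a two-finger parallel gripper is mounted at the origin on the work surface. World frame = base frame: x ahead of the robot, y to its left, z up, the work surface at z = 0. Lengths are in m, angles in degrees, forces in N, time in s.
With the tool pointing down it reaches from about 0.4 to 0.825 m from the base axis. Payload 7 kg.
Tool frame: the origin (TCP) lies between the finger pads; the fingertips stand r.nose_length ahead of it and the grasp point (between the pads) lies 2 mm behind it (r.nose_length is the distance from the TCP to the fingertips, in m); y points along the fingers, x is the direction in which the jaws open and shut, and the axes are right-handed (so a half turn about y gives the same grasp; the last joint's range is limited). The gripper opens to 88 mm and grips with 3 to 60 N. Pads are 19 mm wide; open, the fingers measure 130 mm over their backs; the gripper's body (78 mm by 193 mm) begins 47 mm behind the grasp point.
Start: joints at [88.528, 20.546, 0.682, 0, -70.136, -16.507], TCP at [0.208, 0.642, 0.244] pointing down, gripper open.
Joint ranges: [-176.03, 176.03], [-82.01, 121.73], [-58.28, 71.71], [-173.87, 95.51], [-174.79, -0.11], [-173.66, 173.66]. Speed limits (degrees/s): [136.94, 136.94, 172.46, 180, 180, 180].

### API

Orientations are given as [roll, pitch, yaw] about the fixed x, y, z axes, in that order (R = Rz(yaw) Ry(pitch) Rx(roll)).
In Python, from plant import readout, vision, r, spotter gives the robot as it stands.
- The arm moves only by the tool servo_tool, never from a script. Its argument "steps" is a list that holds one entry, the list of rows, each a list of 6 numbers: the shift along the tool's x, y, z in m, then the turn, a rotation vector about the tool's x, y, z in rad. A call has 1 to 20 rows; each row shifts and turns the commanded pose from where the row before left it, along the tool's axes as they then stand; what a row does not reach is not made up. A row lasts 1/10 s, in which the tool goes at most 50 mm and 8.59 degrees, less where a joint would pass 70% of its speed; a pose out of reach is approached as far as the arm can. A call with a gripper value outside its range is refused whole. "jaw" is the closure in counts, from 0 (fully open) to 255 (shut), set as the call begins (left out, the last holds). The fingers move at their own pace and stop on an object; "grip_force" is the grip in N (left out, the last holds). Time passes only in rows, so rows that do not move let the fingers close. It gives the time, the measured TCP pose, the force and the opening at its end, in the units of the state.
- readout.get_state(): the state, without advancing time (a new reading comes with each control period).
- vision.capture(name): name is "scene" or "top" or "wrist"; returns a dict with "img" (384x512x3 uint8, red, green, blue), "fx", "fy", "cx", "cy" (pixels), "rvec" (rotation vector, rad) and "tvec" (3), from world to camera coordinates, as OpenCV has them; the wrist camera has in their place "tool_from_camera" (4x4, takes a point from camera to tool coordinates, whose origin is the TCP and whose axes are the tool frame's). Camera axes: x right, y down, z forward; pixel columns grow to the right and rows downward; lengths in m; the calibration is good to about 2 mm. A picture is of the moment at which its call begins: read the wrist's pose just before it. There is no depth.
- r.close_job(): hands the job in, once; it reports no verdict.
Trained networks look in the newest picture that a camera, given by its name, has taken for a name from the list of things; names that differ only in an ending like _2 or _b are one class to them, and where a whole thing is asked for, a point or a joint stands for the part that bears it (a point fixed in the world has none). Each returns a list of dicts, best first, with "conf" (0 to 1); they miss things now and then, are a little off and sometimes report something else, mostly with a low value. They report only what shows in the picture. A call takes as long as a camera call. They do not tell look-alikes from the thing itself.
- spotter.search_frame(camera, thing): "uv" ([column, row] in pixels, amid what is visible of it).
- spotter.silhouettes(camera, thing): "region" (384x512 bool, what is visible of it) and "uv" ([column, row] in pixels, amid what is visible of it).
The state is a dict: "time_s": time; "joints": joint angles; "qd": joint speeds; "joint_torque": joint torques, N m; "tcp_pos": TCP position; "eef_rot": TCP orientation; "contact_force": force on the tool from outside, world axes, zero at the start; "moment": the same for the moment, N m; "gripper_width": finger opening in m.
Only numpy, scipy, OpenCV 4.12 (cv2) and the standard library are available. Lean on these libraries where they do the work, as an engineer would, in place of code of your own. Each camera call takes 0.05 s, during which the arm holds its last target.

## Working session

There is one attempt and no reset: what is moved stays moved. The work goes in short steps, Python scripts to look and compute and a tool call to move; the robot and the scene stay as the last step left them, time stands still between calls to the robot, and variables do not carry over. Pictures are saved under pics/ and viewed, and the job is handed in when it is done.

Besides the shell and the picture viewer there is one more tool, called after "Emit:" in YAML: its name, and indented under it one key for each argument. servo_tool: Moves the arm, as the interface text tells. Its arguments: {"type":"object","properties":{"steps":{"type":"array","items":{"type":"array","items":{"type":"array","items":{"type":"number"}}}},"jaw":{"type":"number"},"grip_force":{"type":"number"}},"required":["steps"]}

```bash
ls; mkdir -p pics
python3 - <<'E'
from plant import readout, vision, r, spotter
import cv2, numpy as np, pickle
print(readout.get_state(), r.nose_length)
D={}
for c in ["scene","top","wrist"]:
    d=vision.capture(c); D[c]=d
    cv2.imwrite(f"pics/{c}0.png",d["img"][:,:,::-1])
    print(c,{k:(v if k!="img" else 0) for k,v in d.items()})
    for t in ["coarse_block","fin_block","fine_block"]:
        print(t,[(np.round(x["uv"],1),round(x["conf"],2)) for x in spotter.search_frame(c,t)])
pickle.dump(D,open("d0.pkl","wb"))
E
```

```text
pics
{'time_s': 0.0, 'joints': array([ 8.85271723e+01,  2.05915239e+01,  6.33244178e-01, -1.80667320e-02,
       -7.01357292e+01, -1.65077635e+01]), 'qd': array([-0.0389198 ,  0.03992822, -0.02592214,  0.03825326,  0.02461787,
       -0.05309514]), 'joint_torque': array([-1.92182000e-03, -5.82713342e+01,  2.93054974e+01,  6.99724361e+00,
        6.81298159e-03, -1.70704088e-04]), 'tcp_pos': array([0.20825236, 0.64158773, 0.2426241 ]), 'eef_rot': array([-8.99895693e+01, -9.49601072e-02, -1.07986753e+02]), 'contact_force': array([-0.43791409,  0.26832538,  1.08002597]), 'moment': array([-0.07499778, -0.01796276,  0.01941158]), 'gripper_width': 0.08757819354393075} 0.017
scene {'img': 0, 'fx': 492.8785076428631, 'fy': 492.8785076428631, 'cx': 260.99393845205765, 'cy': 186.88271136131104, 'rvec': array([ 0.84033896,  2.50365483, -1.17983655]), 'tvec': array([ 0.4033257 , -0.08737401,  1.32206477])}
coarse_block [(array([271.7, 153.3]), 0.92), (array([220.7, 244.6]), 0.88), (array([239.6, 193. ]), 0.57), (array([158.4, 168.8]), 0.57)]
fin_block [(array([339.8, 290.3]), 0.77)]
fine_block [
[... 307 characters left out ...]
rray([235.7, 128.4]), 0.89), (array([317.5, 242.1]), 0.74), (array([366.1, 128.3]), 0.66)]
fin_block [(array([141.4, 183.8]), 0.67)]
fine_block [(array([373.1, 187.1]), 0.66)]
wrist {'img': 0, 'fx': 286.25491393683114, 'fy': 286.25491393683114, 'cx': 258.7289099841289, 'cy': 191.98860330848171, 'tool_from_camera': array([[ 9.99998682e-01, -6.05001847e-04, -1.50655681e-03,
         7.76599004e-04],
       [ 1.26199264e-03, -2.94105183e-01,  9.55772226e-01,
        -1.41941940e-01],
       [-1.02133013e-03, -9.55772868e-01, -2.94104032e-01,
         8.07058381e-02],
       [ 0.00000000e+00,  0.00000000e+00,  0.00000000e+00,
         1.00000000e+00]])}
coarse_block []
fin_block []
fine_block []
```

View pics/scene0.png

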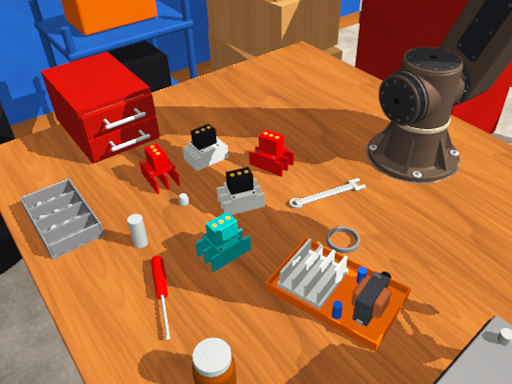

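View pics/top0.png

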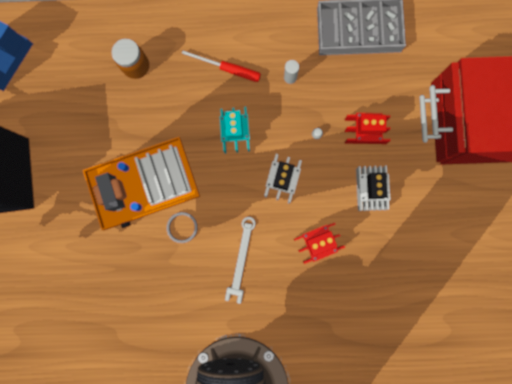

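View pics/wrist0.png

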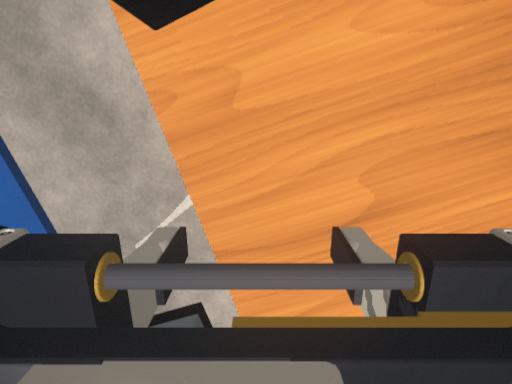

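The top view shows the coarse rectifier (black block, three fins) at about (284,177). The six-fin look-alike is at (373,187) and the charger's fin block at about (165,175). The red and turquoise ones are decoys. Next I fit poses to the silhouettes.

```bash
cat > h.py <<'E'
import numpy as np, cv2
from scipy.optimize import minimize
def box(cx,cy,cz,lx,ly,lz):
    return np.array([[cx+sx*lx/2,cy+sy*ly/2,cz+sz*lz/2] for sx in(-1,1) for sy in(-1,1) for sz in(-1,1)])
# origin at fins' lower edge / bench
COARSE=[box(0,0,.070,.056,.036,.044),box(0,0,.044,.060,.066,.008)]+[box(0,y,.020,.1,.005,.04) for y in(-.028,0,.028)]
FIN=[box(0,y,.017,.11,.005,.034) for y in(-.042,-.014,.014,.042)]  # origin at gap floor
def Rz(a): c,s=np.cos(a),np.sin(a); return np.array([[c,-s,0],[s,c,0],[0,0,1]])
def proj(d,P):
    return cv2.projectPoints(np.asarray(P,float).reshape(-1,3),d["rvec"],d["tvec"],np.array([[d["fx"],0,d["cx"]],[0,d["fy"],d["cy"]],[0,0,1]]),None)[0][:,0]
def mask(d,model,x,y,z,yaw,S=4):
    m=np.zeros((384*S,512*S),np.uint8)
    for b in model:
        p=proj(d,b@Rz(yaw).T+[x,y,z])
        h=cv2.convexHull(((p+.5)*S).astype(np.float32)).astype(np.int32)
        cv2.fillConvexPoly(m,h,1)
    return cv2.resize(m.astype(np.float32),(512,384),interpolation=cv2.INTER_AREA)
def ray(d,uv,z):
    R=cv2.Rodrigues(d["rvec"])[0]; c=-R.T@d["tvec"]
    v=R.T@np.array([(uv[0]-d["cx"])/d["fx"],(uv[1]-d["cy"])/d["fy"],1])
    return c+v*(z-c[2])/v[2]
def fit(views,model,z,x0):
    def cost(p):
        return sum(1-np.minimum(m,k).sum()/np.maximum(m,k).sum() for d,m in views for k in [mask(d,model,p[0],p[1],z,p[2])])
    best=None
    for a in np.radians([-20,0,20]):
        s=np.array([[0,0,0],[.01,0,0],[0,.01,0],[0,0,.2]])+[x0[0],x0[1],x0[2]+a]
        o=minimize(cost,s[0],method="Nelder-Mead",options=dict(initial_simplex=s,xatol=1e-4,fatol=1e-4))
        if best is None or o.fun<best.fun: best=o
    return best.x,best.fun
E
cat > m.py <<'E'
from plant import readout, vision, r, spotter
from h import *
S={}
for c in ["scene","top"]:
    d=vision.capture(c); S[c]=(d,{t:spotter.silhouettes(c,t) for t in["coarse_block","fin_block"]})
near={"coarse_block":{"scene":(239,190),"top":(284,178)},"fin_block":{"scene":(315,272),"top":(165,175)}}
V={}
for t in near:
    V[t]={}
    for c in S:
        d,q=S[c]
        for x in q[t]: print(t,c,np.round(x["uv"]),round(x["conf"],2),x["region"].sum())
        x=min(q[t],key=lambda x:np.hypot(*(np.array(x["uv"])-near[t][c])))
        V[t][c]=(d,x["region"].astype(np.float32))
import pickle; pickle.dump(V,open("V.pkl","wb"))
g=ray(S["top"][0],(284,178),.07); f=ray(S["top"][0],(165,175),.03)
for t,mod,z,x0,yaw in [("coarse_block",COARSE,0,g,-.2),("fin_block",FIN,.014,f,.3)]:
    for k in [["top"],["scene"],["top","scene"]]:
        p,e=fit([V[t][c] for c in k],mod,z,(x0[0],x0[1],yaw)); print(t,k,np.round(p[:2],4),np.degrees(p[2]).round(1),round(e,3))
    for c in V[t]:
        d,m=V[t][c]; im=d["img"][:,:,::-1].copy(); k=mask(d,mod,p[0],p[1],z,p[2])
        im2=im.copy(); cv2.drawContours(im2,cv2.findContours((k>.5).astype(np.uint8),0,1)[0],-1,(0,255,0),1)
        cv2.drawContours(im,cv2.findContours((m>.5).astype(np.uint8),0,1)[0],-1,(255,0,255),1)
        u=np.argwhere(k>.5).mean(0).astype(int); sl=np.s_[u[0]-48:u[0]+48,u[1]-48:u[1]+48]
        cv2.imwrite(f"pics/fit_{t}_{c}.png",cv2.resize(np.hstack([im[sl],im2[sl]]),None,fx=4,fy=4,interpolation=cv2.INTER_NEAREST))
E
python3 m.py
```

```text
coarse_block scene [158. 168.] 0.93 1186
coarse_block scene [273. 155.] 0.72 1346
coarse_block scene [240. 192.] 0.63 1662
coarse_block top [283. 179.] 0.74 837
coarse_block top [366. 129.] 0.69 1131
coarse_block top [320. 241.] 0.62 993
coarse_block top [234. 128.] 0.57 899
fin_block scene [340. 290.] 0.7 8617
fin_block top [143. 184.] 0.65 6701
coarse_block ['top'] [ 0.4755 -0.1189] -17.0 0.128
coarse_block ['scene'] [ 0.4742 -0.1228] -18.4 0.043
coarse_block ['top', 'scene'] [ 0.4758 -0.1195] -17.0 0.213
fin_block ['top'] [0.4548 0.2572] -22.6 0.797
fin_block ['scene'] [0.4908 0.2886] -72.2 0.628
fin_block ['top', 'scene'] [0.4704 0.2653] -32.0 1.45
```

Run:
```python
import pickle,cv2,numpy as np
V=pickle.load(open("V.pkl","rb"))
a=V["fin_block"]["top"][0]["img"][125:240,70:215,::-1]
b=V["fin_block"]["scene"][0]["img"][230:350,255:415,::-1]
cv2.imwrite("pics/ft.png",cv2.resize(a,None,fx=5,fy=5,interpolation=cv2.INTER_CUBIC))
cv2.imwrite("pics/fs.png",cv2.resize(b,None,fx=5,fy=5,interpolation=cv2.INTER_CUBIC))
```

```text
(no output)
```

View pics/ft.png

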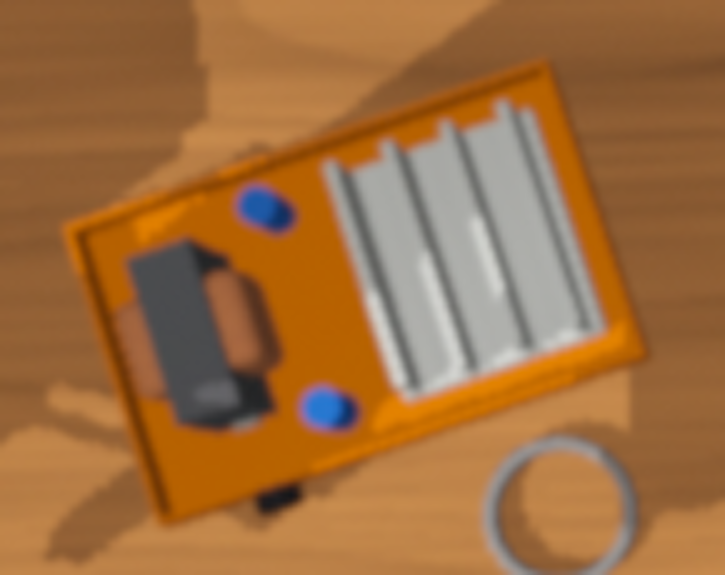

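View pics/fs.png

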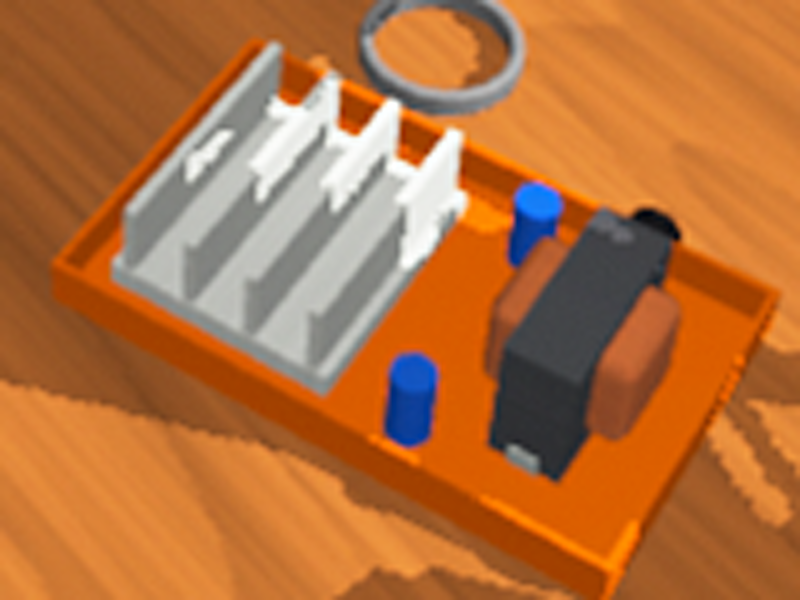

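View pics/fit_coarse_block_top.png

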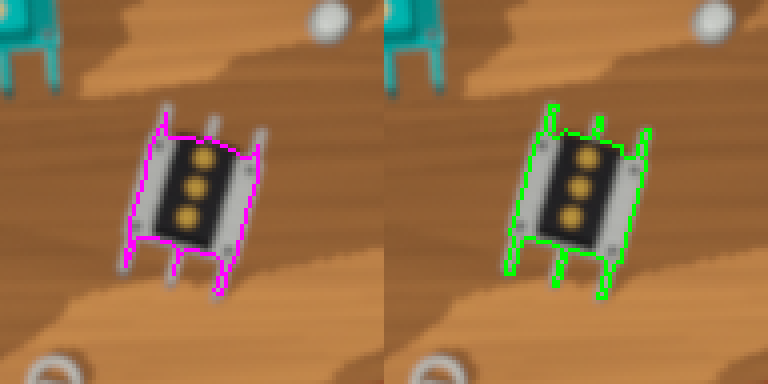

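View pics/fit_coarse_block_scene.png

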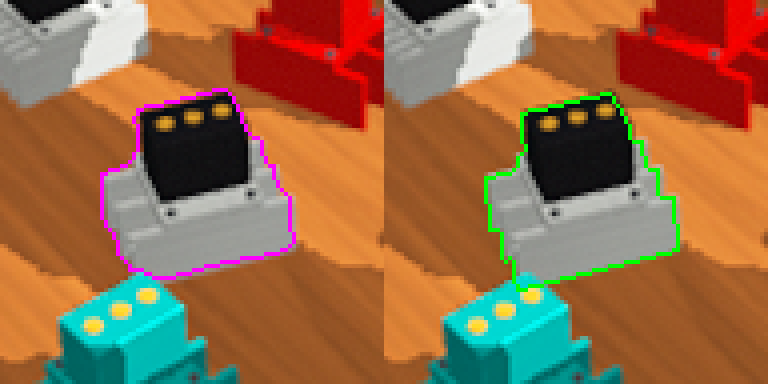

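```bash
cat > f.py <<'E'
from h import *
import pickle
from scipy.optimize import least_squares
V=pickle.load(open("V.pkl","rb")); T=V["fin_block"]["top"][0]; S=V["fin_block"]["scene"][0]
a=.075
tray=[[a,-.065,.008],[-a,-.065,.008],[-a,.175,.008],[a,.175,.008]]
tp=tray+[[.055,y,.034] for y in(-.042,-.014,.014,.042)]
tu=[(548,62),(648,355),(163,523),(65,228),(503,103),(447,125),(390,145),(333,162)]
sp=tray+[[x,y,.034] for y in(-.042,-.014,.014,.042) for x in(.055,-.055)]
su=[(52,268),(258,40),(778,292),(605,572),(125,210),(278,45),(187,245),(332,75),(248,280),(395,100),(312,315),(460,130)]
tu=(np.array(tu)+.5)/5-.5+[70,125]; su=(np.array(su)+.5)/5-.5+[255,230]
def res(p,w): 
    f=lambda P:np.array(P)@Rz(p[2]).T+[p[0],p[1],.014]
    o=[]
    if "t" in w:o.append(proj(T,f(tp))-tu)
    if "s" in w:o.append(proj(S,f(sp))-su)
    return np.vstack(o)
for w in("t","s","ts"):
    o=least_squares(lambda p:res(p,w).ravel(),[.46,.24,.3],loss="soft_l1",x_scale=[.1,.1,1]); p=o.x
    print(w,np.round(p[:2],4),np.degrees(p[2]).round(2),np.sqrt((res(p,w)**2).mean()).round(2))
print(res(p,"ts").round(1).tolist())
base=[box(0,0,-.006,.11,.1,.012)]
for n,d,sl in(("t",T,np.s_[125:240,70:215]),("s",S,np.s_[230:350,255:415])):
    im=np.ascontiguousarray(cv2.resize(d["img"],None,fx=5,fy=5,interpolation=cv2.INTER_CUBIC)[:,:,::-1])
    for b in FIN+[box(0,.055,-.003,.15,.24,.022)]:
        q=((proj(d,b@Rz(p[2]).T+[p[0],p[1],.014])+.5)*5-.5)
        for i in range(8):
            for j in(1,2,4):
                if not i&j: cv2.line(im,tuple(int(v) for v in q[i]),tuple(int(v) for v in q[i|j]),(255,0,255),1,cv2.LINE_AA)
    cv2.imwrite(f"pics/f2{n}.png",im[sl[0].start*5:sl[0].stop*5,sl[1].start*5:sl[1].stop*5])
E
python3 f.py
```

```text
t [0.4925 0.1616] 17.64 0.36
s [0.4923 0.1612] 17.32 0.5
ts [0.4924 0.1614] 17.47 0.46
[[0.2, -0.5], [0.2, 0.4], [-0.5, 0.7], [0.5, -0.5], [0.4, 0.1], [0.1, -0.3], [-0.0, -0.3], [-0.1, 0.2], [-0.4, -1.0], [-1.1, -0.4], [0.5, 0.2], [0.7, 0.5], [0.4, 0.6], [-0.4, 0.0], [0.1, 0.1], [0.5, -0.3], [0.3, -0.2], [-0.1, 0.4], [0.3, -0.3], [-0.8, 0.4]]
```

View pics/f2t.png

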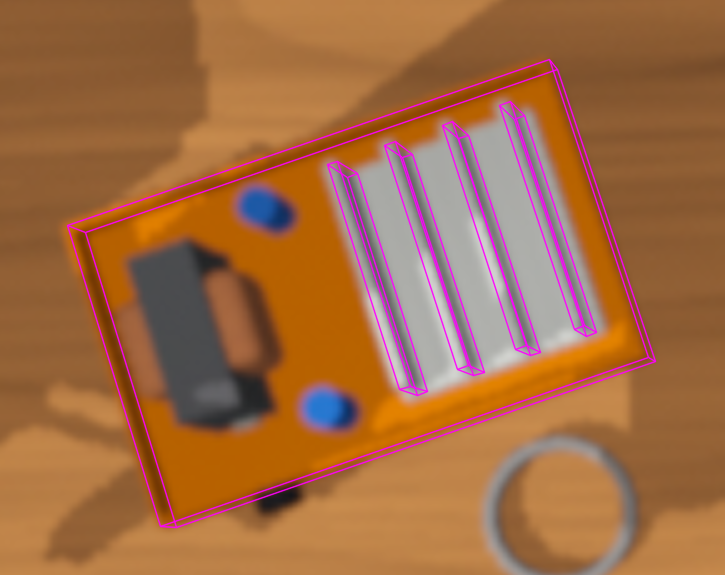

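View pics/f2s.png

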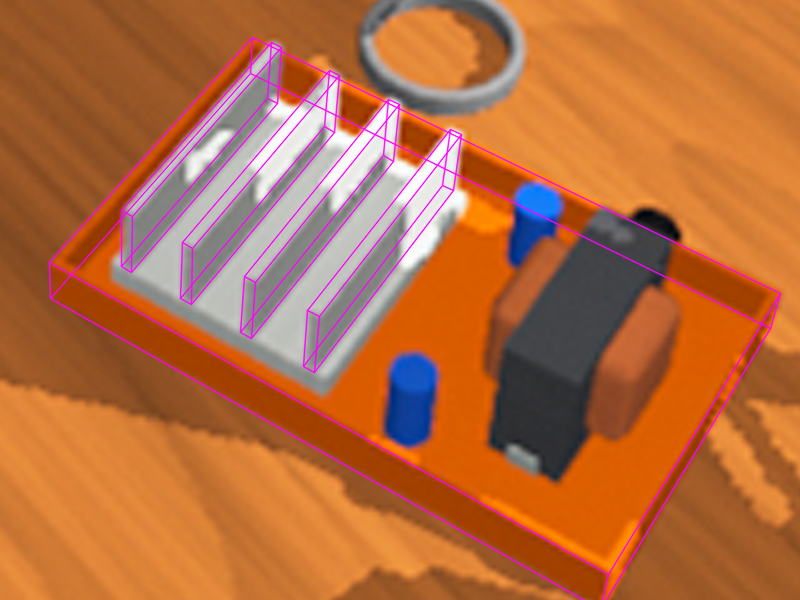

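The fin-block fit matches in both views: (0.4924, 0.1614), yaw 17.5°. Now the same wireframe check for the rectifier.

```bash
cat > c.py <<'E'
from h import *
import pickle
V=pickle.load(open("V.pkl","rb")); T=V["coarse_block"]["top"][0]; S=V["coarse_block"]["scene"][0]
p=[.4750,-.1205,np.radians(-17.3)]
ims=[]
for n,d in(("t",T),("s",S)):
    im=np.ascontiguousarray(cv2.resize(d["img"],None,fx=6,fy=6,interpolation=cv2.INTER_CUBIC)[:,:,::-1])
    for b in COARSE:
        q=((proj(d,b@Rz(p[2]).T+[p[0],p[1],0])+.5)*6-.5)
        for i in range(8):
            for j in(1,2,4):
                if not i&j: cv2.line(im,tuple(int(v) for v in q[i]),tuple(int(v) for v in q[i|j]),(255,0,255),1,cv2.LINE_AA)
    u=proj(d,[[p[0],p[1],.05]])[0]*6; u=u.astype(int); ims.append(im[u[1]-195:u[1]+195,u[0]-195:u[0]+195])
cv2.imwrite("pics/c2.png",np.hstack(ims))
E
python3 c.py
```

```text
(no output)
```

View pics/c2.png

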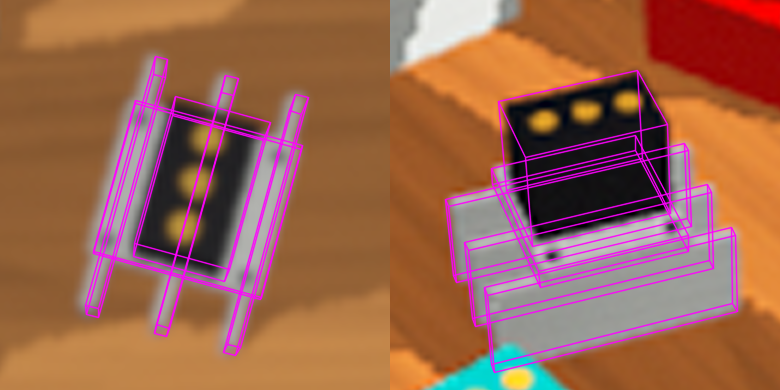

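```bash
cat > mv.py <<'E'
# usage: python3 mv.py x y z yaw [from commanded x y z yaw]
import sys,numpy as np
from scipy.spatial.transform import Rotation as Ro
from plant import readout
a=[float(v) for v in sys.argv[1:]]
s=readout.get_state()
R0=Ro.from_euler("xyz",s["eef_rot"],degrees=True); p0=s["tcp_pos"]
if len(a)==8: R0=Ro.from_euler("xyz",[-90,0,a[7]],degrees=True); p0=np.array(a[4:7])
R1=Ro.from_euler("xyz",[-90,0,a[3]],degrees=True)
print("t",s["time_s"],"tcp",s["tcp_pos"].round(4),"rot",s["eef_rot"].round(2),"F",s["contact_force"].round(2),"w",s["gripper_width"].round(4),"j",s["joints"].round(1))
d=np.array(a[:3])-p0
print("shift in start tool frame",R0.inv().apply(d).round(4),"in end frame",R1.inv().apply(d).round(4),"rotvec",(R0.inv()*R1).as_rotvec().round(4),"deg",np.degrees((R0.inv()*R1).magnitude()).round(2))
E
python3 mv.py .475 -.1205 .244 -107.3
```

```text
Traceback (most recent call last):
  File "mv.py", line 10, in <module>
    print("t",s["time_s"],"tcp",s["tcp_pos"].round(4),"rot",s["eef_rot"].round(2),"F",s["contact_force"].round(2),"w",s["gripper_width"].round(4),"j",s["joints"].round(1))
                                                                                                                      ^^^^^^^^^^^^^^^^^^^^^^^^
AttributeError: 'float' object has no attribute 'round'
```

```bash
sed -i 's/s\["gripper_width"\].round(4)/round(s["gripper_width"],4)/' mv.py; python3 mv.py .475 -.120 .244 -107.3
```

```text
t 0.9 tcp [0.2084 0.642  0.2436] rot [ -90.      0.   -107.98] F [-0.12 -0.12  0.09] w 0.0874 j [ 88.5  20.5   0.7   0.  -70.1 -16.5]
shift in start tool frame [ 6.425e-01 -5.000e-04  4.888e-01] in end frame [ 6.483e-01 -4.000e-04  4.812e-01] rotvec [ 0.     -0.0119 -0.0001] deg 0.68
```

Emit:
servo_tool:
  steps:
    - [[0.016,0,0.0122,0,-0.0119,0],[0.024,0,0.0182,0,0,0],[0.0335,0,0.0249,0,0,0],[0.0335,0,0.0249,0,0,0],[0.0335,0,0.0249,0,0,0],[0.0335,0,0.0249,0,0,0],[0.0335,0,0.0249,0,0,0],[0.0335,0,0.0249,0,0,0],[0.0335,0,0.0249,0,0,0],[0.0335,0,0.0249,0,0,0],[0.0335,0,0.0249,0,0,0],[0.0335,0,0.0249,0,0,0],[0.0335,0,0.0249,0,0,0],[0.0335,0,0.0249,0,0,0],[0.0335,0,0.0249,0,0,0],[0.0335,0,0.0249,0,0,0],[0.0335,0,0.0249,0,0,0],[0.0335,0,0.0249,0,0,0],[0.0335,0,0.0249,0,0,0],[0.0335,0,0.0249,0,0,0]]
  jaw: 0
  grip_force: 30

```text
time_s: 2.9
tcp_pos: [0.4743, -0.1162, 0.2439]
eef_rot: [-89.9, 0.0, -107.3]
contact_force: [0.7, 0.5, 0.1]
gripper_width: 0.0874
```

```bash
python3 mv.py .475 -.120 .244 -107.3
```

```text
t 2.9 tcp [ 0.4743 -0.1162  0.2439] rot [-8.995e+01  2.000e-02 -1.073e+02] F [0.65 0.48 0.09] w 0.0874 j [  9.4   2.7 -22.2   0.  -65.1  63.3]
shift in start tool frame [ 0.0035 -0.0001  0.0018] in end frame [ 0.0035 -0.0001  0.0018] rotvec [-0.0009  0.     -0.0004] deg 0.06
```

Emit:
servo_tool:
  steps:
    - [[0.0035,0,0.0018,0,0,0],[0,0,0,0,0,0]]

```text
time_s: 3.1
tcp_pos: [0.4744, -0.1193, 0.2432]
eef_rot: [-90.0, -0.0, -107.5]
contact_force: [-0.1, 0.6, -0.3]
gripper_width: 0.0878
```

```bash
python3 mv.py .475 -.120 .071 -107.3
cat > w.py <<'E'
from plant import readout, vision, r, spotter
from h import *
import sys
from scipy.spatial.transform import Rotation as Ro
s=readout.get_state(); d=vision.capture("wrist")
T=np.eye(4);T[:3,:3]=Ro.from_euler("xyz",s["eef_rot"],degrees=True).as_matrix();T[:3,3]=s["tcp_pos"]
C=np.linalg.inv(T@d["tool_from_camera"]); d["rvec"]=cv2.Rodrigues(C[:3,:3])[0]; d["tvec"]=C[:3,3]
p=[float(v) for v in sys.argv[2:6]]
im=np.ascontiguousarray(d["img"][:,:,::-1]); im=cv2.resize(im,(800,600),interpolation=cv2.INTER_CUBIC)
for b in COARSE:
    q=(proj(d,b@Rz(np.radians(p[3])).T+[p[0],p[1],p[2]])+.5)*1.5625-.5
    for i in range(8):
        for j in(1,2,4):
            if not i&j: cv2.line(im,tuple(int(v) for v in q[i]),tuple(int(v) for v in q[i|j]),(255,0,255),1,cv2.LINE_AA)
cv2.imwrite(f"pics/{sys.argv[1]}.png",im)
import pickle; pickle.dump(d,open("w.pkl","wb"))
E
python3 w.py w1 .475 -.120 0 -17.3
```

```text
t 3.1 tcp [ 0.4744 -0.1193  0.2432] rot [-9.0040e+01 -1.0000e-02 -1.0747e+02] F [-0.14  0.65 -0.3 ] w 0.0878 j [  9.    2.9 -22.1  -0.  -65.1  63.6]
shift in start tool frame [0.0005 0.1722 0.0009] in end frame [0.0005 0.1722 0.0007] rotvec [ 0.0007 -0.003   0.0002] deg 0.17
```

View pics/w1.png

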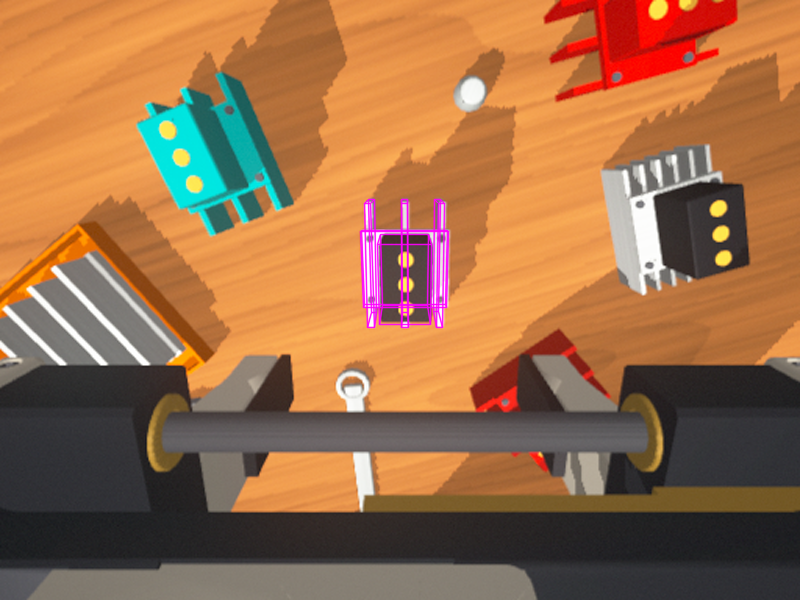

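Emit:
servo_tool:
  steps:
    - [[0.0005,0.02,0.0008,0,-0.003,0],[0,0.035,0,0,0,0],[0,0.035,0,0,0,0],[0,0.03,0,0,0,0],[0,0.025,0,0,0,0],[0,0.017,0,0,0,0],[0,0.01,0,0,0,0],[0,0,0,0,0,0]]

```text
time_s: 3.95
tcp_pos: [0.4745, -0.118, 0.0708]
eef_rot: [-90.1, -0.0, -107.0]
contact_force: [0.9, 0.4, 0.7]
gripper_width: 0.0873
```

Emit:
servo_tool:
  steps:
    - [[0,0,0,0,0,0],[0,0,0,0,0,0],[0,0,0,0,0,0],[0,0,0,0,0,0],[0,0,0,0,0,0],[0,0,0,0,0,0],[0,0,0,0,0,0],[0,0,0,0,0,0]]
  jaw: 255
  grip_force: 30

```text
time_s: 4.75
tcp_pos: [0.475, -0.119, 0.0715]
eef_rot: [-90.0, -0.0, -107.1]
contact_force: [-0.9, -1.1, 1.0]
gripper_width: 0.0358
```

```bash
python3 mv.py .475 -.120 .22 -107.3; python3 w.py w2 .475 -.120 0 -17.3
```

```text
t 4.75 tcp [ 0.475  -0.119   0.0715] rot [-9.0020e+01 -2.0000e-02 -1.0713e+02] F [-0.95 -1.05  1.02] w 0.0358 j [  9.   14.1 -34.9   0.  -41.   63.9]
shift in start tool frame [ 0.001  -0.1485  0.0002] in end frame [ 0.0009 -0.1485  0.0003] rotvec [0.0003 0.0029 0.0003] deg 0.17
```

View pics/w2.png

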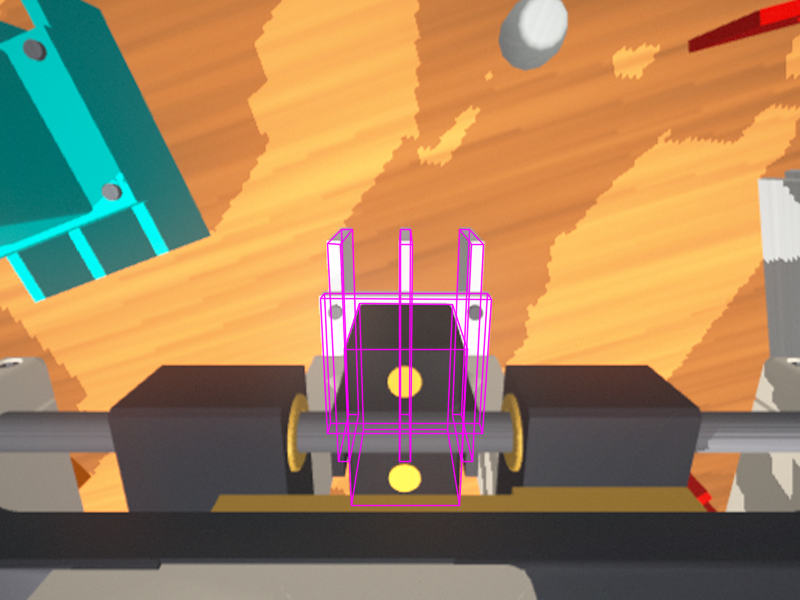

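The grasp is good: opening 35.8 mm and the model overlay agrees. Lift, turn, then carry.

Emit:
servo_tool:
  steps:
    - [[0,-0.012,0,0,0,0],[0,-0.03,0,0,0,0],[0,-0.035,0,0,0,0],[0,-0.035,0,0,0,0],[0,-0.02,0,0,0,0],[0,0,0,0,-0.04,0],[0,0,0,0,-0.094,0],[0,0,0,0,-0.094,0],[0,0,0,0,-0.094,0],[0,0,0,0,-0.094,0],[0,0,0,0,-0.094,0],[0,0,0,0,-0.094,0],[0,0,0,0,0,0]]

```text
time_s: 6.1
tcp_pos: [0.4747, -0.1188, 0.2029]
eef_rot: [-90.1, 0.0, -72.5]
contact_force: [0.5, -0.2, -3.7]
gripper_width: 0.0357
```

```bash
python3 mv.py .4924 .1614 .20 -72.5
```

```text
t 6.1 tcp [ 0.4747 -0.1188  0.2029] rot [-9.006e+01  4.000e-02 -7.246e+01] F [ 0.49 -0.18 -3.7 ] w 0.0357 j [  9.    4.8 -25.5  -0.  -59.7  98.6]
shift in start tool frame [-0.2618  0.003   0.1014] in end frame [-0.2619  0.0029  0.1012] rotvec [ 0.0011  0.0008 -0.0007] deg 0.09
```

Emit:
servo_tool:
  steps:
    - [[-0.01,0,0.004,0,0,0],[-0.025,0,0.0098,0,0,0],[-0.032,0.001,0.0123,0,0,0],[-0.032,0.001,0.0123,0,0,0],[-0.032,0.001,0.0123,0,0,0],[-0.032,0,0.0123,0,0,0],[-0.032,0,0.0123,0,0,0],[-0.032,0,0.0123,0,0,0],[-0.022,0,0.0086,0,0,0],[-0.012,0,0.0046,0,0,0],[0,0,0,0,0,0],[0,0,0,0,0,0],[0,0,0,0,0,0]]

```text
time_s: 7.4
tcp_pos: [0.4927, 0.1596, 0.2004]
eef_rot: [-90.0, -0.0, -72.6]
contact_force: [0.8, -1.8, -3.3]
gripper_width: 0.0355
```

```bash
python3 mv.py .4924 .1614 .12 -72.5
python3 - <<'E'
from plant import readout, vision
from h import *
s=readout.get_state(); p=s["tcp_pos"]; yaw=np.radians(s["eef_rot"][2]+90)
ims=[]
for c,fb in (("top",0),("scene",0)):
    d=vision.capture(c); im=np.ascontiguousarray(cv2.resize(d["img"],None,fx=4,fy=4,interpolation=cv2.INTER_CUBIC)[:,:,::-1])
    for mod,q0,a,col in((COARSE,[p[0],p[1],p[2]-.071],yaw,(255,0,255)),(FIN,[.4924,.1614,.014],np.radians(17.5),(255,255,0))):
        for b in mod:
            q=(proj(d,b@Rz(a).T+q0)+.5)*4-.5
            for i in range(8):
                for j in(1,2,4):
                    if not i&j: cv2.line(im,tuple(int(v) for v in q[i]),tuple(int(v) for v in q[i|j]),col,1,cv2.LINE_AA)
    u=(proj(d,[[p[0],p[1],.1]])[0]*4).astype(int); ims.append(im[u[1]-290:u[1]+290,u[0]-195:u[0]+195])
cv2.imwrite("pics/h1.png",np.hstack(ims))
E
python3 w.py w3 .4924 .1614 .129 17.5
```

```text
t 7.4 tcp [0.4927 0.1596 0.2004] rot [-9.003e+01 -1.000e-02 -7.259e+01] F [ 0.84 -1.75 -3.31] w 0.0355 j [ 39.7   7.7 -22.5  -0.  -59.8  67.7]
shift in start tool frame [-0.0018  0.0804  0.0003] in end frame [-0.0018  0.0804  0.0003] rotvec [ 0.0005 -0.0016  0.0001] deg 0.09
```

View pics/h1.png

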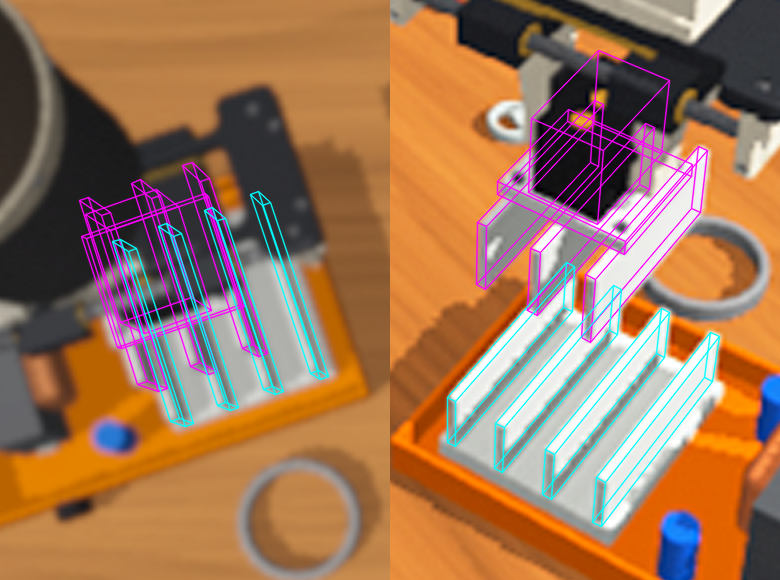

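View pics/w3.png

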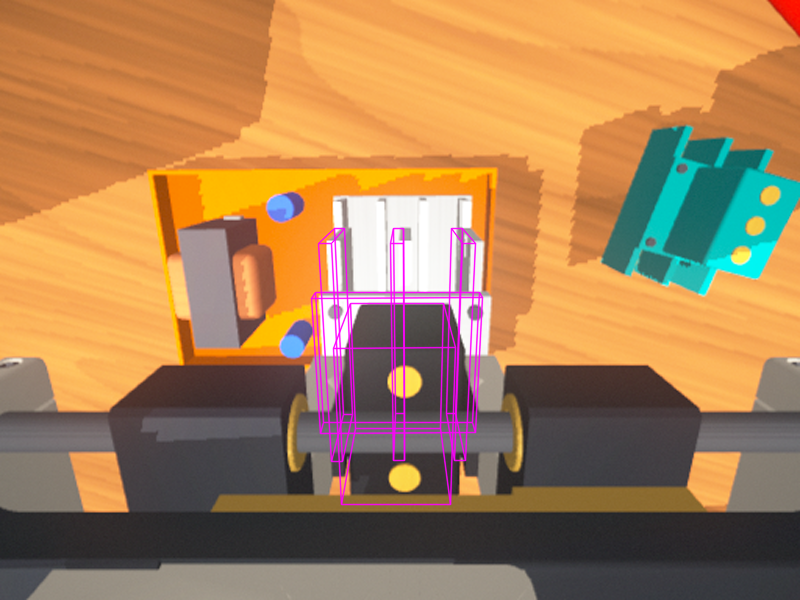

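Emit:
servo_tool:
  steps:
    - [[-0.0018,0.01,0.0003,0,-0.0016,0],[0,0.025,0,0,0,0],[0,0.025,0,0,0,0],[0,0.012,0,0,0,0],[0,0,0,0,0,0],[0,0,0,0,0,0]]

```text
time_s: 8.15
tcp_pos: [0.4932, 0.1623, 0.129]
eef_rot: [-90.0, -0.0, -72.4]
contact_force: [0.1, 0.6, -2.7]
gripper_width: 0.0357
```

```bash
python3 mv.py .4924 .1614 .085 -72.5
cat > o.py <<'E'
from plant import readout, vision
from h import *
import sys
s=readout.get_state(); p=s["tcp_pos"]; yaw=np.radians(s["eef_rot"][2]+90)
ims=[]
for c in ("top","scene"):
    d=vision.capture(c); im=np.ascontiguousarray(cv2.resize(d["img"],None,fx=5,fy=5,interpolation=cv2.INTER_CUBIC)[:,:,::-1])
    L=[(COARSE,[p[0],p[1],p[2]-.071],yaw,(255,0,255)),(FIN,[.4924,.1614,.014],np.radians(17.5),(255,255,0))]
    if len(sys.argv)>2: L=[(COARSE,[.4924,.1614,.014],np.radians(17.5),(255,0,255))] if sys.argv[2]=="h" else []
    for mod,q0,a,col in L:
        for b in mod:
            q=(proj(d,b@Rz(a).T+q0)+.5)*5-.5
            for i in range(8):
                for j in(1,2,4):
                    if not i&j: cv2.line(im,tuple(int(v) for v in q[i]),tuple(int(v) for v in q[i|j]),col,1,cv2.LINE_AA)
    u=(proj(d,[[.4924,.1614,.06]])[0]*5).astype(int); ims.append(im[u[1]-290:u[1]+290,u[0]-195:u[0]+195])
cv2.imwrite(f"pics/{sys.argv[1]}.png",np.hstack(ims))
E
python3 o.py o1 n
```

```text
t 8.15 tcp [0.4932 0.1623 0.129 ] rot [-8.998e+01 -2.000e-02 -7.241e+01] F [ 0.05  0.63 -2.68] w 0.0357 j [ 39.9  12.1 -27.7   0.  -50.1  67.7]
shift in start tool frame [ 0.0006  0.044  -0.001 ] in end frame [ 0.0006  0.044  -0.001 ] rotvec [-0.0003  0.0015  0.0003] deg 0.09
```

View pics/o1.png

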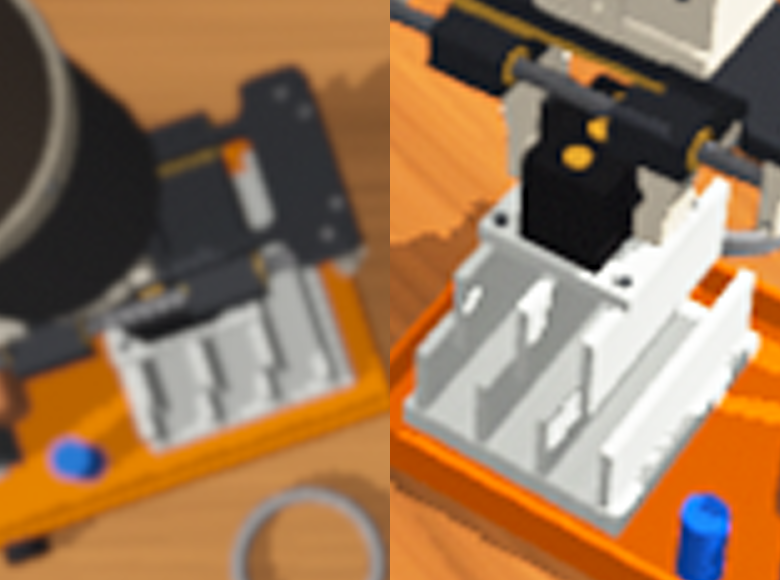

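Emit:
servo_tool:
  steps:
    - [[0.0003,0.006,-0.0005,0,0,0],[0,0.008,0,0,0,0],[0,0.008,0,0,0,0],[0,0.008,0,0,0,0],[0,0.006,0,0,0,0],[0,0.003,0,0,0,0],[0,0.001,0,0,0,0],[0,0,0,0,0,0],[0,0,0,0,0,0]]

```text
time_s: 9.15
tcp_pos: [0.4925, 0.1618, 0.0888]
eef_rot: [-90.0, 0.0, -72.4]
contact_force: [0.7, -0.1, -2.8]
gripper_width: 0.0358
```

Emit:
servo_tool:
  steps:
    - [[0,0.001,0,0,0,0],[0,0.001,0,0,0,0],[0,0,0,0,0,0]]

```text
time_s: 9.45
tcp_pos: [0.4923, 0.1617, 0.0865]
eef_rot: [-90.0, 0.0, -72.4]
contact_force: [0.2, 0.1, -2.9]
gripper_width: 0.0357
```

Emit:
servo_tool:
  steps:
    - [[0,0.001,0,0,0,0],[0,0,0,0,0,0]]

```text
time_s: 9.65
tcp_pos: [0.4924, 0.1617, 0.0856]
eef_rot: [-90.0, 0.0, -72.4]
contact_force: [0.5, -0.4, -2.5]
gripper_width: 0.0357
```

Emit:
servo_tool:
  steps:
    - [[0,0.0007,0,0,0,0],[0,0,0,0,0,0]]

```text
time_s: 9.85
tcp_pos: [0.4924, 0.1616, 0.0854]
eef_rot: [-90.0, -0.0, -72.4]
contact_force: [-2.1, -1.5, 3.7]
gripper_width: 0.0355
```

Emit:
servo_tool:
  steps:
    - [[0,0.0005,0,0,0,0],[0,0,0,0,0,0]]

```text
time_s: 10.05
tcp_pos: [0.4925, 0.1616, 0.0854]
eef_rot: [-90.0, -0.0, -72.4]
contact_force: [-3.7, -2.3, 8.3]
gripper_width: 0.036
```

Contact came at TCP z = 0.0854 m, about where the floor should be. I check with pictures before letting go.

```bash
python3 o.py o2 h; python3 w.py w4 .4924 .1614 .014 17.5
```

```text
(no output)
```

View pics/o2.png

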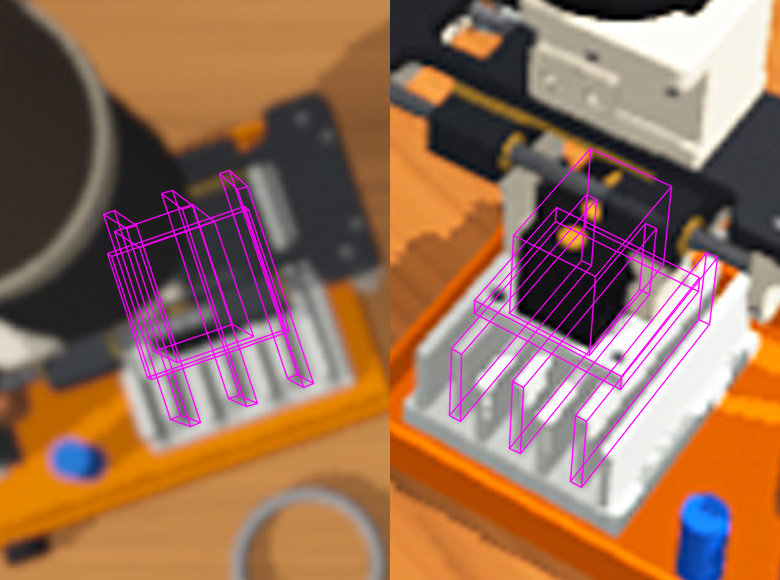

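View pics/w4.png

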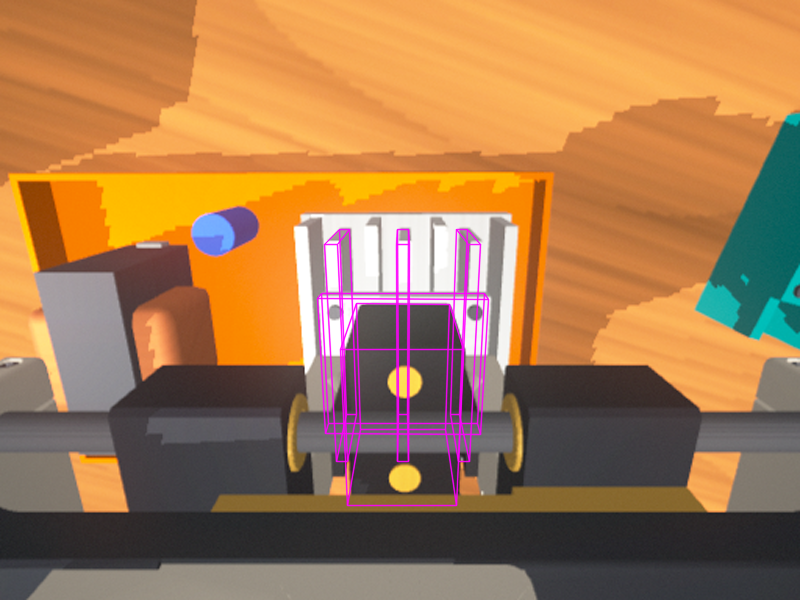

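Its fins sit in the gaps in all views and the plate matches the seated overlay. Release and go straight up.

Emit:
servo_tool:
  steps:
    - [[0,-0.0005,0,0,0,0],[0,0,0,0,0,0]]

```text
time_s: 10.4
tcp_pos: [0.4924, 0.1616, 0.0854]
eef_rot: [-90.0, -0.0, -72.4]
contact_force: [-2.9, -2.6, 6.3]
gripper_width: 0.0361
```

Emit:
servo_tool:
  steps:
    - [[0,0,0,0,0,0],[0,0,0,0,0,0],[0,0,0,0,0,0],[0,0,0,0,0,0],[0,0,0,0,0,0],[0,0,0,0,0,0],[0,0,0,0,0,0],[0,-0.005,0,0,0,0],[0,-0.01,0,0,0,0],[0,-0.02,0,0,0,0],[0,-0.03,0,0,0,0],[0,-0.035,0,0,0,0],[0,-0.035,0,0,0,0],[0,-0.02,0,0,0,0],[0,0,0,0,0,0]]
  jaw: 0

```text
time_s: 11.9
tcp_pos: [0.4938, 0.1625, 0.2444]
eef_rot: [-89.6, 0.1, -72.4]
contact_force: [0.6, 0.7, -1.0]
gripper_width: 0.0879
```

Emit:
servo_tool:
  steps:
    - [[0.02,0,-0.02,0,0,0],[0.035,0,-0.035,0,0,0],[0.035,0,0,0,0,0],[0.035,0,0,0,0,0],[0.035,0,0,0,0,0],[0.03,0,0,0,0,0],[0,0,0,0,0,0],[0,0,0,0,0,0]]

```text
time_s: 12.7
tcp_pos: [0.4969, -0.0367, 0.2397]
eef_rot: [-90.0, 0.0, -72.5]
contact_force: [0.1, -0.1, 0.2]
gripper_width: 0.0875
```

```bash
python3 o.py o3 h;python3 o.py o4 n
python3 - <<'E'
from plant import readout,vision
import cv2
cv2.imwrite("pics/s5.png",vision.capture("scene")["img"][:,:,::-1])
print(readout.get_state()["tcp_pos"],readout.get_state()["time_s"])
E
```

```text
[ 0.49709267 -0.03527426  0.23998893] 12.95
```

View pics/o3.png

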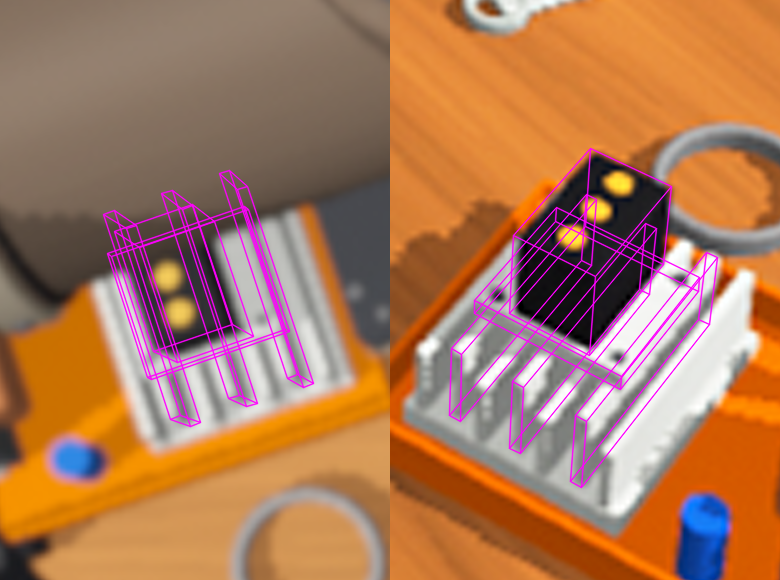

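View pics/o4.png

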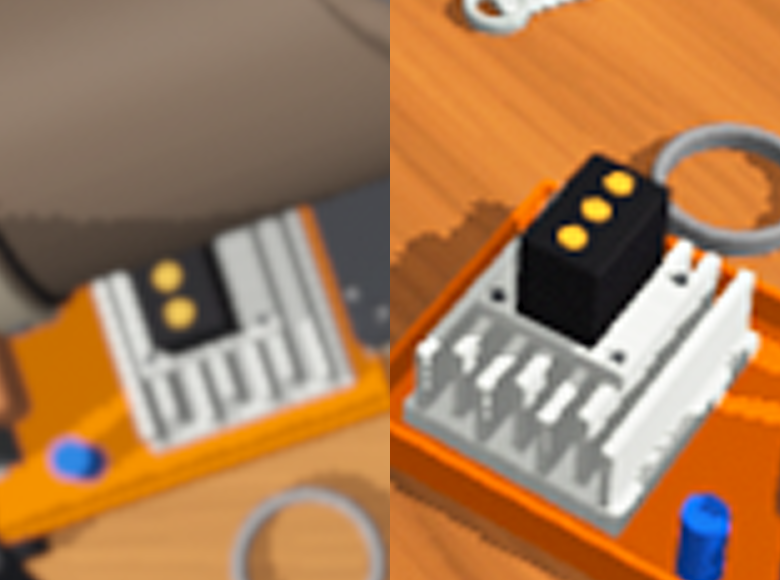

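View pics/s5.png

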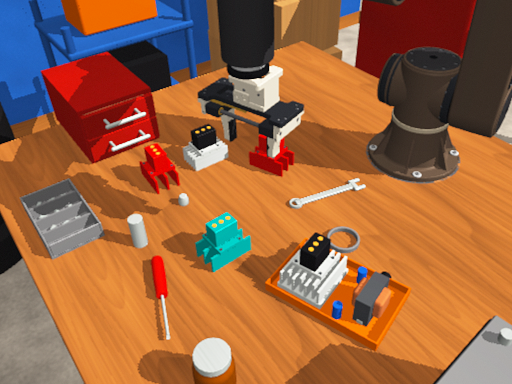

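```bash
python3 -c "
from plant import r
print(r.close_job())"
```

```text
the job is handed in; nothing more can be done
None
```

The three-fin rectifier is seated on the charger's fin block, and I handed the job in at about 13 s on the robot's clock.

- **Pick-up:** I gripped it across the 36 mm faces (measured opening 35.8 mm), lifted it clear and turned it about 35° to match the charger.
- **Lowering:** I lowered it slowly. It made contact at a tool-point height of 85.4 mm, where I expected about 85 mm at the gap floor. The reading rose to about 8 N up from about 3 N down, well under the limits. I let go only then, and backed straight up and away.
- **Last check:** After release, the pictures show its fins in the three gaps and the plate level. In the scene view the block's centre is within about 1.5 mm of the seated model. The remaining offset is lengthwise and within the 2 mm camera calibration error. One top corner of the black block looked 2–3 pixels off that model, and I didn't follow that up. The arm hid part of the top view, so that one was only a partial check.
- **Look-alikes:** The six-fin one and the red and turquoise ones look unmoved, and the gripper ended about 0.24 m up, touching nothing.

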